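Set the bench fume extractor ready for soldering

ROBOT

A 6-joint arm with a two-finger parallel gripper is mounted at the origin on a cart in front of the work surface, level with it; the furniture and walls round the work are solid. World frame = base frame: x ahead of the robot, y to its left, z up, the work surface at z = 0. Lengths are in m, angles in rad, forces in N, time in s.
With the tool pointing down it reaches from about 0.4 to 0.825 m from the base axis. Payload 7 kg.
Tool frame: the origin (TCP) lies on the centre line of the jaws, within the pads' length; the fingertips stand 17 mm ahead of it and the grasp point (between the pads) lies 2 mm behind it (bot.tips_ahead is the distance from the TCP to the fingertips, in m); z points along the fingers, y is the line along which they close (so a half turn about z gives the same grasp; the last joint's range is limited). The gripper opens to 85 mm and grips with 20 to 120 N. Pads are 22 mm wide; open, the fingers measure 114 mm over their backs; the gripper's body (76 mm by 85 mm) begins 54 mm behind the grasp point. The pads swing forward as they close: fully open they stand 13 mm farther back than shut.
Start: joints at [1.561, 0.359, 0.012, 0, -1.224, -0.288], TCP at [0.198, 0.645, 0.248] pointing down, gripper open.
Joint ranges: [-3.07, 3.07], [-1.43, 2.12], [-1.02, 1.25], [-3.03, 1.67], [-3.05, -0], [-3.03, 3.03]. Speed limits (rad/s): [2.39, 2.39, 3.01, 3.14, 3.14, 3.14].

INTERFACE

Orientations are given as a unit quaternion [w, x, y, z].
In Python, from workcell import bot, vision gives the robot as it stands.
- The arm moves only by the tool step_arm, never from a script. Its argument "moves" is a list that holds one entry, the list of rows, each a list of 5 numbers: the shift along the tool's x, y, z in cm, then the turn about the tool's z in degrees, then the closure, from -1 (fully open) to 1 (shut). In form: [[[tx, ty, tz, yaw, grip], ...]]. A call has 1 to 5 rows; each row is the pose to reach, as a shift and turn from the pose commanded when the call began, along the tool's axes at that moment; what a row does not reach only later rows make up. A row lasts 1/8 s, in which the tool goes at most 62.5 mm and 10.7 degrees, less where a joint would pass 70% of its speed; a pose out of reach is approached as far as the arm can. A call with a gripper value outside its range is refused whole. The fingers move at their own pace and stop on an object; the grip force is fixed at half the most. Time passes only in rows, so rows that repeat a pose let the fingers close. It gives the time, the measured TCP pose, the force, the opening and the grip force at its end, in the units of the state.
- bot.get_state(): the state, without advancing time (a new reading comes with each control period).
- vision.read_camera(name): name is "scene" or "side" or "wrist"; returns the picture (384x512x3 uint8, red, green, blue); there is no depth.
- vision.calibration(name): a dict with "fov_y" (degrees; the focal length in pixels is half the picture's height over the tangent of half this angle, whatever the lens; pixels are square), "cx", "cy" (the principal point, pixels), "R" (3x3) and "t" (3): a world point X has camera coordinates R X + t; the wrist camera has in their place "tool_from_camera" (4x4, takes a point from camera to tool coordinates, whose origin is the TCP and whose axes are the flange's). Camera axes: x right, y down, z forward; pixel columns grow to the right and rows downward; lengths in m; the calibration is good to about 2 mm. A picture is of the moment at which its call begins: read the wrist's pose just before it. calibration takes no time and is no camera call.
- bot.sign_off(): hands the job in; it is judged then, once.
The state is a dict: "clock": time; "joint_positions": joint angles; "joint_velocities": joint speeds; "effort": joint torques, N m; "eef_pos": TCP position; "ee_rot": TCP orientation; "wrist_force": force on the tool from outside, world axes, zero at the start; "torque": the same for the moment, N m; "opening": finger opening in m; "grip_force": force on a finger pad.
Only numpy, scipy, OpenCV 4.12 (cv2) and the standard library are available. Lean on these libraries where they do the work, as an engineer would, in place of code of your own. Each camera call takes 0.05 s, during which the arm holds its last target. There are 200 camera calls.

TASK

Get the fume extractor ready for soldering: pull the orange nozzle straight out of its sloping sleeve to its stop, until its catch holds it out, and only then turn the blue handle of the valve a quarter turn to fully open. Let go of both and leave the things lying round about where they are.

Things in the scene. Friction and masses are not known exactly. Their poses are not given: they have to be found in the camera images.
- extractor: Fixed bench fume extractor: round base 130 mm wide, 22 high; grey box (top z 110); black sleeve (100 wide, 36 thick) leaning 35 deg from vertical to the front (-x) on the line y -50, its top end at x -5, z 146; brass valve block 44 mm cube at y +85, centre z 85, on a pipe along y (30 thick, to y +138). Origin: centre of the base's underside on the table; x to its back, y to the valve's side, z up.
- nozzle_grip (a point): Grip point, mid width and thickness of the flat orange nozzle on the sleeve; starts 192 mm up. z = pull direction, out of the sleeve (35 deg from vertical, up and to the front); y along its width, x across its thickness. Flat part 90 wide, 16 thick, from 38 mm below the point to 24 beyond; the last 6 are a lip 20 thick, 94 wide. Grip across the thickness, tool in line with the sleeve.
- nozzle (a joint): How far the nozzle is out, m: 0 in (start), 0.090 at the stop. A spring draws it in with 4 N when in, 9 N when out; the catch adds about 3 N over the last 20 mm. From about 0.087 the catch snaps in and holds it out by itself, resting at 0.086 to 0.087; let go sooner, it springs back in.
- damper_grip (a point): Grip point on the valve's blue handle, a level bar: 60 mm from its hinge, mid thickness, 140 mm above the table. The blue part is 14 mm wide, 20 high, 25 to 85 mm from the hinge. x points along the bar towards the hinge, z up.
- damper_hinge (a point): A point on the handle's vertical hinge axis, at the same height as damper_grip (140 mm); x and z as for damper_grip.
- damper (a joint): Angle of the blue handle, rad: 0 closed (points to the extractor's front, across the pipe), 1.571 fully open (points along the pipe, to the extractor's +y side); both are stops. Grows clockwise seen from above. Starts at 0 to 0.3. Stays where it is left; turning takes 0.2 N m (about 3.5 N at the grip).
- phone_cover: Black phone back cover, 68 x 138 x 6 mm, flat on the table near the front edge, on the left. Bystander. Origin: centre of its underside.
- flux_tin: Round gold tin, 50 mm wide, 26 mm high, on the table in front of the extractor. Bystander. Origin: centre of its underside.
- kapton_tape: Roll of amber tape, 54 mm wide, 12 mm high, lying flat. Bystander. Origin: centre of its underside.
- tip_cleaner: Gold domed tip cleaner with brass wool, 67 mm wide, 73 mm high. Bystander. Origin: centre of its underside.
- solder_spool: Blue spool of solder wire, standing on its flange, 49 mm wide, 32 mm high. Bystander. Origin: on its underside.
- cutters: Small pliers with navy grips, 137 x 75 x 12 mm, lying flat. Bystander. Origin: centre of its underside.

How it is judged:
By the outcome, as a careful person would: the job done as asked, in the order asked, and still so for the second after the job is handed in, with the robot touching nothing.
It also fails if it takes over 48 s, if anything falls off the work surface, if the arm or the gripper's body presses on something with over 40 N, if the wrist force passes 120 N, or if a joint passes its speed limit or range.

## Working session

There is one attempt and no reset: what is moved stays moved. The work goes in short steps, Python scripts to look and compute and a tool call to move; the robot and the scene stay as the last step left them, time stands still between calls to the robot, and variables do not carry over. Pictures are saved under pics/ and viewed, at most 10 in all, crops included, and the job is handed in when it is done.

Besides the shell and the picture viewer there is one more tool, called after "Request:" by a JSON object that holds its "op" and its "data". step_arm: Moves the arm, as the interface text tells. Its arguments: {"type":"object","properties":{"moves":{"type":"array"}},"required":["moves"]}

```bash
mkdir -p pics; python3 - <<'E'
from workcell import bot, vision
import cv2, numpy as np
print(bot.get_state())
ims=[]
for n in ("scene","side"):
    im=vision.read_camera(n); cv2.imwrite(f"pics/{n}0.png",im[:,:,::-1]); 
    c=vision.calibration(n); print(n,c)
print(vision.calibration("wrist"), bot.tips_ahead)
E
```

```text
{'clock': 0.0, 'joint_positions': array([ 1.56108882e+00,  3.59366777e-01,  1.10629027e-02, -3.32246422e-04,
       -1.22412372e+00, -2.88126849e-01]), 'joint_velocities': array([-1.41729363e-03, -1.50506593e-04,  1.18122634e-03,  4.02033262e-04,
       -3.97034927e-04,  9.04415372e-05]), 'effort': array([-1.07615390e-04, -5.83323884e+01,  2.93425244e+01,  6.93693146e+00,
       -5.84886715e-03,  1.83672205e-05]), 'eef_pos': array([0.19795766, 0.64483958, 0.24738166]), 'ee_rot': array([ 8.29415144e-04,  9.88923577e-01, -1.48423274e-01, -4.15056834e-05]), 'wrist_force': array([ 0.81631933, -0.313408  , -0.36570327]), 'torque': array([0.0051618 , 0.0154598 , 0.04333908]), 'grip_force': 0.0, 'opening': 0.08515127465455903}
scene {'fov_y': 43.54534024716047, 'cx': 255.89290156148826, 'cy': 190.54205640682102, 'R': array([[ 0.8313144 , -0.55540707, -0.02096055],
       [-0.24517393, -0.33260126, -0.91064051],
       [ 0.49880468,  0.76216756, -0.41266755]]), 't': array([-0.34192915,  0.27731511,  1.15288526])}
side {'fov_y': 45.26748336129589, 'cx': 248.66988459005447, 'cy': 188.6248024224185, 'R': array([[-0.88142352, -0.47177494, -0.02282513],
       [-0.16729908,  0.35702912, -0.91898924],
       [ 0.44170533, -0.80620011, -0.39362138]]), 't': array([0.47587913, 0.15256336, 1.63904846])}
{'fov_y': 65.90409716266271, 'cx': 260.2731789521476, 'cy': 190.46711503107161, 'tool_from_camera': array([[-6.84650524e-05, -9.62974890e-01, -2.69591090e-01,
         6.87182794e-02],
       [ 9.99999976e-01, -1.21662801e-04,  1.80618624e-04,
         1.07428032e-04],
       [-2.06730407e-04, -2.69591071e-01,  9.62974876e-01,
        -1.24684831e-01],
       [ 0.00000000e+00,  0.00000000e+00,  0.00000000e+00,
         1.00000000e+00]])} 0.017
```

View pics/scene0.png

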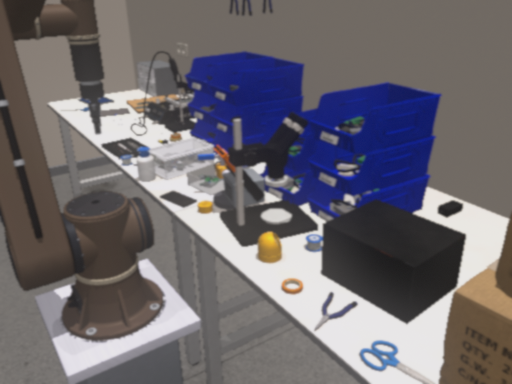

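View pics/side0.png

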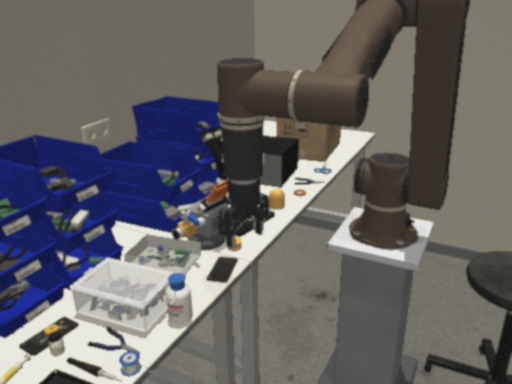

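The scene view shows the extractor at about (235,185), with the nozzle at (225,158) and the blue handle at (207,156). In the side view the nozzle is at (215,195) and the arm partly hides the extractor. I'll enlarge both and add the wrist view.

```bash
python3 - <<'E'
from workcell import bot, vision
import cv2, numpy as np
a=cv2.imread("pics/scene0.png")[125:225,180:310]; b=cv2.imread("pics/side0.png")[160:260,160:290]
w=vision.read_camera("wrist")[:,:,::-1]; cv2.imwrite("pics/wrist0.png",w)
up=lambda i:cv2.resize(i,(390,300),interpolation=cv2.INTER_CUBIC)
top=np.hstack([up(a),up(b)]); bot_=np.zeros((300,780,3),np.uint8); bot_[:,:400]=cv2.resize(w,(400,300))
cv2.imwrite("pics/c1.png",np.vstack([top,bot_]))
E
```

```text
(no output)
```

View pics/c1.png

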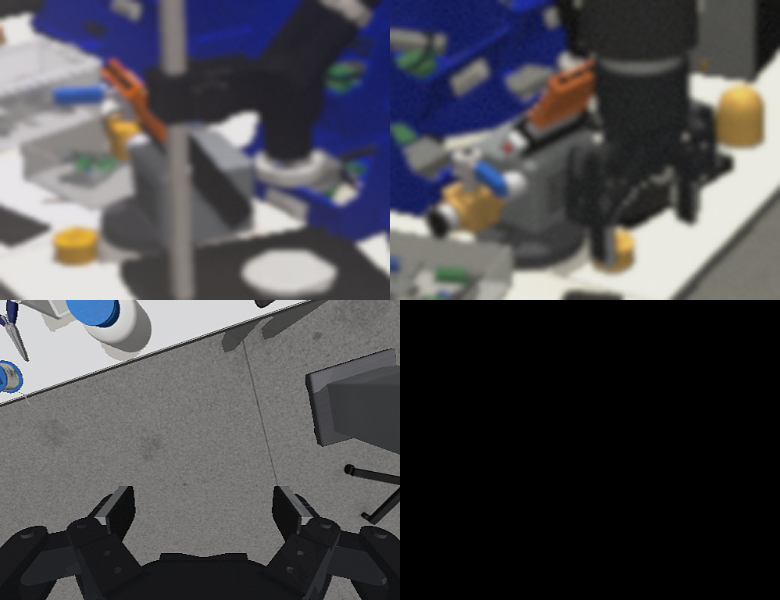

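The scene crop shows the orange nozzle from (105,62) to (165,140) and the blue handle from (57,95) to (103,95). In the side crop the orange spans (530,125)–(595,65), the handle (480,165)–(510,190) and the brass valve (470,205). I'll cast rays for a rough position.

```bash
cat > h.py <<'E'
import numpy as np, cv2
from scipy.spatial.transform import Rotation as Ro
from workcell import bot, vision
def cam(n, st=None):
    c=vision.calibration(n); f=192/np.tan(np.radians(c["fov_y"]/2))
    if n=="wrist":
        q=st["ee_rot"]; R=Ro.from_quat([q[1],q[2],q[3],q[0]]).as_matrix(); T=c["tool_from_camera"]
        Rc=R@T[:3,:3]; o=R@T[:3,3]+st["eef_pos"]
    else: Rc=c["R"].T; o=-Rc@c["t"]
    return f,c["cx"],c["cy"],Rc,o
def ray(C,p):
    f,cx,cy,R,o=C; d=R@np.array([(p[0]-cx)/f,(p[1]-cy)/f,1]); return o,d/np.linalg.norm(d)
def plane(C,p,z):
    o,d=ray(C,p); return o+d*(z-o[2])/d[2]
def tri(C1,p1,C2,p2):
    (a,u),(b,v)=ray(C1,p1),ray(C2,p2)
    s=np.linalg.lstsq(np.c_[u,-v],b-a,rcond=None)[0]; P,Q=a+u*s[0],b+v*s[1]
    return (P+Q)/2,np.linalg.norm(P-Q)
def proj(C,X):
    f,cx,cy,R,o=C; x=R.T@(np.asarray(X)-o); return np.array([cx+f*x[0]/x[2],cy+f*x[1]/x[2]])
def blob(im,lo,hi,win,show=False):
    x0,y0,x1,y1=win; h=cv2.cvtColor(np.ascontiguousarray(im[y0:y1,x0:x1]),cv2.COLOR_RGB2HSV)
    n,l,s,c=cv2.connectedComponentsWithStats(cv2.inRange(h,np.array(lo),np.array(hi)))
    if n<2: return None
    k=1+np.argmax(s[1:,4]); ys,xs=np.nonzero(l==k); pts=np.c_[xs+x0,ys+y0].astype(np.float32)
    return c[k]+[x0,y0], s[k,4], cv2.boxPoints(cv2.minAreaRect(pts)), pts
E
python3 - <<'E'
from h import *
np.set_printoptions(precision=3,suppress=True)
S,D=cam("scene"),cam("side"); print(S[4],D[4])
cs=cv2.imread("pics/scene0.png")[:,:,::-1]; sd=cv2.imread("pics/side0.png")[:,:,::-1]
for nm,lo,hi,w1,w2,z in [("orange",(3,170,90),(13,255,255),(205,140,240,175),(190,175,240,215),.2),
   ("blue",(100,120,130),(115,255,255),(190,150,218,164),(183,207,205,230),.14),
   ("tin",(14,120,90),(30,255,255),(190,197,218,217),(225,225,245,255),.02),
   ("brass",(12,80,80),(28,255,255),(210,155,232,182),(170,215,205,245),.085)]:
    a=blob(cs,lo,hi,w1); b=blob(sd,lo,hi,w2)
    print(nm,a and (a[0],a[1]),b and (b[0],b[1]))
    if a is not None and b is not None:
        print(" tri",*tri(S,a[0],D,b[0]),"pl",plane(S,a[0],z),plane(D,b[0],z))
        if nm in("blue",): print([plane(S,p,z) for p in a[2]],[plane(D,p,z) for p in b[2]])
E
```

```text
[-0.223 -0.976  0.721] [-0.279  1.491  0.796]
orange (array([224.615, 156.423]), np.int32(26)) (array([218.041, 192.075]), np.int32(147))
 tri [0.493 0.299 0.182] 0.004012352067183271 pl [0.472 0.259 0.2  ] [0.467 0.338 0.2  ]
blue (array([206.242, 156.29 ]), np.int32(62)) (array([193.   , 217.553]), np.int32(38))
 tri [0.5   0.437 0.144] 0.004402325720614248 pl [0.501 0.441 0.14 ] [0.508 0.428 0.14 ]
[array([0.491, 0.478, 0.14 ]), array([0.531, 0.448, 0.14 ]), array([0.512, 0.412, 0.14 ]), array([0.472, 0.442, 0.14 ])] [array([0.529, 0.422, 0.14 ]), array([0.532, 0.404, 0.14 ]), array([0.484, 0.436, 0.14 ]), array([0.481, 0.453, 0.14 ])]
tin (array([205.023, 206.445]), np.int32(128)) (array([237.229, 242.771]), np.int32(48))
 tri [0.417 0.316 0.016] 0.00707756091845019 pl [0.418 0.313 0.02 ] [0.409 0.326 0.02 ]
brass (array([220.212, 169.053]), np.int32(113)) (array([187.612, 228.56 ]), np.int32(209))
 tri [0.541 0.419 0.089] 0.0017165841381021445 pl [0.547 0.429 0.085] [0.544 0.414 0.085]
```

Request:
{"op": "step_arm", "data": {"moves": [[[8,4,-8,10,-1],[14,8,-8,20,-1],[20,12,-8,30,-1],[26,15,-8,40,-1],[31,17,-8,50,-1]]]}}

```text
clock: 0.78
eef_pos: [0.4007, 0.4322, 0.3263]
ee_rot: [-0.0, 0.832, -0.555, -0.0]
wrist_force: [1.0, 1.9, -0.8]
opening: 0.0855
grip_force: 0.0
```

```bash
cat >> h.py <<'E'
def togo(target, xang, st=None):
    """shift (cm) in tool axes and turn (deg) to bring TCP to target with tool x at world angle xang (tool down)"""
    st=st or bot.get_state(); q=st["ee_rot"]; R=Ro.from_quat([q[1],q[2],q[3],q[0]]).as_matrix()
    a=np.degrees(np.arctan2(R[1,0],R[0,0])); d=(a-xang+180)%360-180
    print("t",round(st["clock"],2),"pos",st["eef_pos"].round(4),"xang",round(a,2),"tilt",R[:,2].round(3),"F",np.round(st["wrist_force"],1),"open",round(st["opening"],4))
    print("togo cm",(100*R.T@(np.array(target)-st["eef_pos"])).round(2),"turn",round(d,1))
E
python3 -c "
from h import *
togo([.47,.36,.33],-103)"
```

```text
t 0.78 pos [0.4007 0.4322 0.3263] xang -67.36 tilt [ 0.     0.001 -1.   ] F [ 1.   1.9 -0.8] open 0.0855
togo cm [ 9.33 -3.62 -0.37] turn 35.6
```

Request:
{"op": "step_arm", "data": {"moves": [[[5,-2,0,10,-1],[9,-3.6,0,20,-1],[9,-3.6,0,30,-1],[9,-3.6,0,35,-1],[9,-3.6,0,35,-1]]]}}

```text
clock: 1.4
eef_pos: [0.468, 0.3647, 0.3255]
ee_rot: [-0.0, -0.629, 0.777, -0.0]
wrist_force: [-0.2, -0.0, -0.8]
opening: 0.0859
grip_force: 0.0
```

```bash
python3 - <<'E'
from h import *
np.set_printoptions(precision=3,suppress=True)
togo([.47,.36,.33],-103)
w=vision.read_camera("wrist"); cv2.imwrite("pics/w1.png",w[:,:,::-1])
print(bot.get_state()["joint_positions"])
E
```

```text
t 1.4 pos [0.468 0.365 0.326] xang -102.05 tilt [-0. -0. -1.] F [-0.2 -0.  -0.8] open 0.0859
togo cm [ 0.42 -0.29 -0.45] turn 1.0
[ 0.991  0.185 -0.05  -0.    -1.336 -1.2  ]
```

View pics/w1.png

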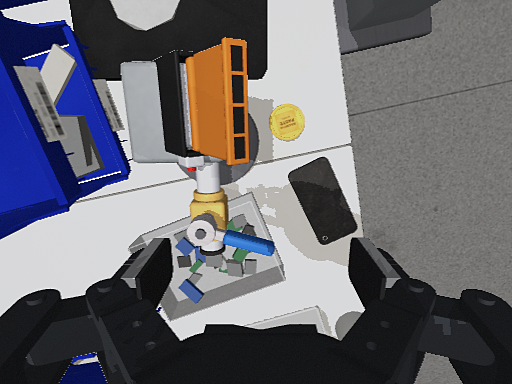

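The wrist view shows the orange lip spanning about (237,40)–(240,163), the handle's hub at (203,235) and the blue bar from (222,238) to (273,248), pointing to the front. Next I'll measure the lip corners and the bar.

```bash
python3 - <<'E'
from h import *
np.set_printoptions(precision=4,suppress=True)
st=bot.get_state(); W=cam("wrist",st); w=cv2.imread("pics/w1.png")[:,:,::-1]
o=blob(w,(3,150,80),(15,255,255),(180,25,260,175)); P=o[3]; print(o[1])
# rightmost orange (lip front edge) per row
ys=range(int(P[:,1].min())+4,int(P[:,1].max())-3,3)
R=np.array([[P[P[:,1]==y,0].max(),y] for y in ys]); f=np.polyfit(R[:,1],R[:,0],1); 
y0,y1=P[P[:,0]>225][:,1].min(),P[P[:,0]>225][:,1].max()
print("edge fit",f,"rows",y0,y1)
A=plane(W,(np.polyval(f,y0)+.5,y0),.206); B=plane(W,(np.polyval(f,y1)+.5,y1+1),.206)
print("lip corners",A,B,"width",np.linalg.norm(A-B),"yaxis ang",np.degrees(np.arctan2(*(B-A)[1::-1])))
L=np.array([[P[P[:,1]==y,0].min(),y] for y in ys]); print("left",L[::6].astype(int).tolist(), "right",R[::6].astype(int).tolist())
b=blob(w,(100,120,70),(118,255,255),(213,225,280,262)); print("bar",b[0],b[1],b[2].round(1).tolist())
c=[plane(W,p,.147) for p in b[2]]; print(np.array(c)[:,:2], [np.linalg.norm(c[i]-c[(i+1)%4]) for i in range(4)])
M=plane(W,b[0],.145); d=min([(c[0]+c[1])/2-(c[2]+c[3])/2,(c[1]+c[2])/2-(c[3]+c[0])/2],key=lambda v:-np.linalg.norm(v)); d/=np.linalg.norm(d)
if d[0]>0:d=-d
print("bar centre",M,"dir",d,np.degrees(np.arctan2(d[1],d[0])),"hinge",M-.055*d,"hub",plane(W,(203,235),.15))
E
```

```text
5163
edge fit [  0.0266 244.0007] rows 38.0 164.0
lip corners [0.4546 0.2464 0.206 ] [0.4731 0.3411 0.206 ] width 0.09642117951594872 yaxis ang 78.94076786112433
left [[221, 42], [185, 60], [187, 78], [189, 96], [190, 114], [191, 132], [194, 150]] right [[244, 42], [246, 60], [246, 78], [246, 96], [247, 114], [248, 132], [248, 150]]
bar [248.3825 242.5879] 779 [[221.60000610351562, 243.39999389648438], [225.60000610351562, 228.39999389648438], [275.70001220703125, 241.8000030517578], [271.70001220703125, 256.70001220703125]]
[[0.5269 0.4321]
 [0.5183 0.4155]
 [0.4673 0.4427]
 [0.4753 0.4599]] [np.float64(0.018710194070727746), np.float64(0.05777933203422524), np.float64(0.018988091126955237), np.float64(0.05865514699433626)]
bar centre [0.4976 0.4383 0.145 ] dir [-0.8811  0.4729 -0.    ] 151.77622529971723 hinge [0.5461 0.4123 0.145 ] hub [0.5438 0.4168 0.15  ]
```

The lip width measures 96 mm (94 given), the bar 58 mm (60 given), and the hinge agrees with the extractor geometry to about 2 mm. The extractor's yaw is −11° and the damper is at about 0.3 rad. The moves can't tilt the tool, so I'll grip vertically: the front pad on the lip's front corner, and the back fingertip on the back face just under the lip.

```bash
python3 -c "
from h import *
togo([.478,.291,.210],-101)"
```

```text
t 1.45 pos [0.468  0.3649 0.3256] xang -101.95 tilt [-0. -0. -1.] F [-0.3 -0.2 -0.5] open 0.0857
togo cm [ 7.02 -2.51 11.56] turn -1.0
```

Request:
{"op": "step_arm", "data": {"moves": [[[5,-1.8,2,-1,-1],[7,-2.5,6,-1,-1],[7,-2.5,10,-1,-1],[7,-2.5,11.5,-1,-1],[7,-2.5,11.5,-1,-1]]]}}

```text
clock: 2.08
eef_pos: [0.4778, 0.2915, 0.2105]
ee_rot: [-0.001, -0.636, 0.772, -0.0]
wrist_force: [1.0, 0.0, 0.2]
opening: 0.0854
grip_force: 0.0
```

```bash
python3 - <<'E'
from h import *
togo([.478,.291,.210],-101)
w=vision.read_camera("wrist"); s=vision.read_camera("side")
cv2.imwrite("pics/w2.png",np.hstack([cv2.resize(w,(400,300)),cv2.resize(s[130:280,150:350],(400,300))])[:,:,::-1])
E
```

```text
t 2.08 pos [0.4778 0.2915 0.2105] xang -100.98 tilt [-0.001 -0.001 -1.   ] F [1.  0.  0.2] open 0.0854
togo cm [ 0.05 -0.03  0.05] turn 0.0
```

View pics/w2.png

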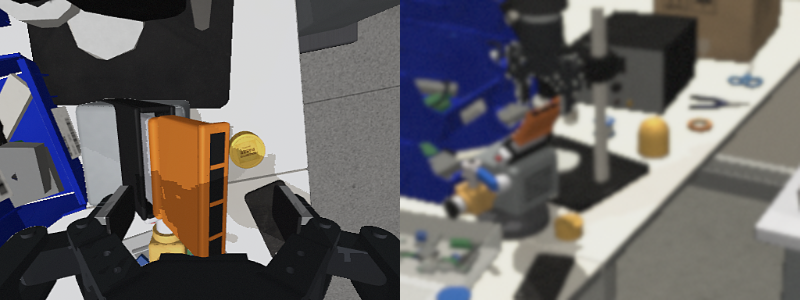

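The nozzle sits between the open pads, which straddle it near the valve end, with the back pad at (115,215) and the front pad at (275,215). A stand with a post is close by, so I'll check clearance to it while closing.

```bash
python3 - <<'E'
from h import *
S,D=cam("scene"),cam("side")
print("post foot scene",plane(S,(241,224),0).round(3),"side foot",plane(D,(150+203/2,130+180/2),0).round(3))
print("post top tri",tri(S,(238,121),D,(150+200/2,130+12/2)))
E
```

```text
post foot scene [0.469 0.171 0.   ] side foot [0.462 0.122 0.   ]
post top tri (array([0.45222046, 0.14168136, 0.34060236]), np.float64(0.008398466466494326))
```

Request:
{"op": "step_arm", "data": {"moves": [[[0,0,0,0,0.2],[0,0,0,0,1],[0,0,0,0,1],[0,0,0,0,1],[0,0,0,0,1]]]}}

```text
clock: 2.8
eef_pos: [0.4773, 0.2916, 0.2119]
ee_rot: [0.0, -0.636, 0.772, 0.0]
wrist_force: [-8.7, 1.0, 8.8]
opening: 0.026
grip_force: 57.2
```

Request:
{"op": "step_arm", "data": {"moves": [[[0,0.3,-0.4,0,1],[0,0.6,-0.8,0,1],[0,0.9,-1.2,0,1],[0,1.15,-1.64,0,1],[0,1.15,-1.64,0,1]]]}}

```text
clock: 3.42
eef_pos: [0.4665, 0.2937, 0.2275]
ee_rot: [0.0, -0.636, 0.772, 0.0]
wrist_force: [3.9, 1.3, -4.4]
opening: 0.0258
grip_force: 56.2
```

```bash
python3 - <<'E'
from h import *
togo([.478,.291,.210],-101)
w=vision.read_camera("wrist"); s=vision.read_camera("side")
cv2.imwrite("pics/w3.png",np.hstack([cv2.resize(w,(400,300)),cv2.resize(s[130:280,150:350],(400,300))])[:,:,::-1])
E
```

```text
t 3.42 pos [0.4665 0.2937 0.2275] xang -101.05 tilt [ 0.     0.001 -1.   ] F [ 3.9  1.3 -4.4] open 0.0258
togo cm [ 0.05 -1.18  1.75] turn -0.0
```

View pics/w3.png

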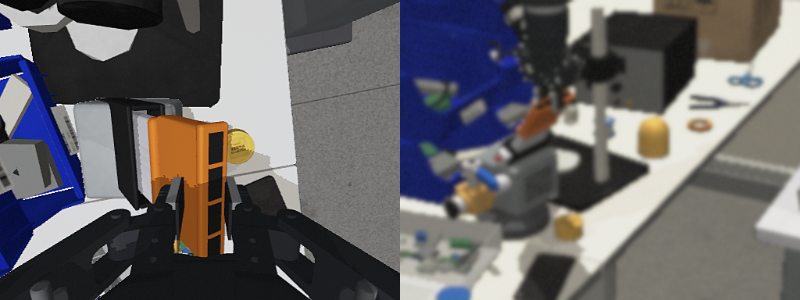

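The nozzle moves with the grip: the opening is unchanged, and the gap to the sleeve at about (140,150) has widened. The pull continues.

Request:
{"op": "step_arm", "data": {"moves": [[[0,0.8,-1.15,0,1],[0,1.6,-2.3,0,1],[0,2.4,-3.4,0,1],[0,3.1,-4.4,0,1],[0,3.6,-5.1,0,1]]]}}

```text
clock: 4.15
eef_pos: [0.4325, 0.3002, 0.2782]
ee_rot: [0.001, -0.636, 0.772, -0.001]
wrist_force: [18.2, -1.3, -10.4]
opening: 0.0229
grip_force: 56.8
```

Request:
{"op": "step_arm", "data": {"moves": [[[0,0.2,-0.3,0,1],[0,0.4,-0.6,0,1],[0,0.5,-0.8,0,1],[0,0.6,-0.9,0,1],[0,0.6,-0.9,0,1]]]}}

```text
clock: 4.78
eef_pos: [0.4276, 0.3006, 0.2886]
ee_rot: [0.001, -0.636, 0.772, -0.002]
wrist_force: [13.9, -4.7, -2.1]
opening: 0.0177
grip_force: 56.6
```

```bash
python3 - <<'E'
from h import *
togo([.4278,.301,.2837],-101)
w=vision.read_camera("wrist"); s=vision.read_camera("side")
cv2.imwrite("pics/w4.png",np.hstack([cv2.resize(w,(400,300)),cv2.resize(s[130:280,150:350],(400,300))])[:,:,::-1])
E
```

```text
t 4.78 pos [0.4276 0.3006 0.2886] xang -101.05 tilt [ 0.004 -0.001 -1.   ] F [13.9 -4.7 -2.1] open 0.0177
togo cm [-0.04 -0.01  0.49] turn -0.1
```

View pics/w4.png

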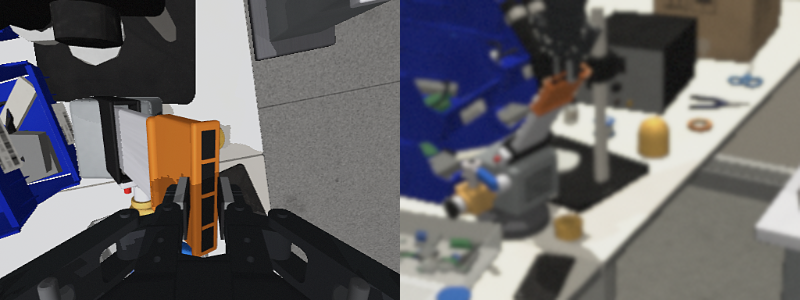

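The nozzle is well out, but the opening has shrunk to 18 mm, so the pads have slipped up the slab. I'll measure the extension from the lip edge.

```bash
cat >> h.py <<'E'
def ext(fn=None):
    st=bot.get_state(); w=vision.read_camera("wrist"); W=cam("wrist",st)
    if fn: cv2.imwrite(fn,w[:,:,::-1])
    h=cv2.cvtColor(w,cv2.COLOR_RGB2HSV); m=cv2.inRange(h,np.array((3,150,80)),np.array((15,255,255)))
    n,l,s,c=cv2.connectedComponentsWithStats(m); m=l==1+np.argmax(s[1:,4])
    ys,xs=np.nonzero(m); yt=ys.min(); rows=range(yt+12,yt+60,4)
    R=np.array([[np.nonzero(m[y])[0].max()+.5,y] for y in rows]); f=np.polyfit(R[:,1],R[:,0],1)
    # far lip corner (A of first look) and an edge point, moved by e along the pull
    A=np.array([.4546,.2464,.206]); B=np.array([.4731,.3411,.206]); u=np.array([-.563,.110,.819])
    es=np.linspace(-.01,.12,1301); g=[]
    for e in es:
        p=proj(W,A+.3*(B-A)+e*u); g.append(abs(p[0]-np.polyval(f,p[1])))
    g2=[abs(proj(W,A+e*u)[1]-ys[xs>np.polyval(f,yt)-15].min()) for e in es]
    print("ext by edge",es[np.argmin(g)].round(4),min(g).round(2),"by far corner row",es[np.argmin(g2)].round(4),min(g2).round(2),"resid",np.abs(np.polyval(f,R[:,1])-R[:,0]).max().round(2))
    return st
E
python3 -c "
from h import *
ext('pics/e1.png')"
```

```text
ext by edge 0.0807 0.04 by far corner row 0.087 0.01 resid 0.49
```

Request:
{"op": "step_arm", "data": {"moves": [[[0,0.2,-0.2,0,1],[0,0.35,-0.35,0,1],[0,0.5,-0.5,0,1],[0,0.6,-0.6,0,1],[0,0.6,-0.6,0,1]]]}}

```text
clock: 5.55
eef_pos: [0.4226, 0.3017, 0.2954]
ee_rot: [0.002, -0.636, 0.772, -0.002]
wrist_force: [17.0, -7.0, 0.5]
opening: 0.0176
grip_force: 57.3
```

```bash
python3 -c "
from h import *
ext('pics/e2.png'); togo([.4278,.301,.2837],-101)"
```

```text
ext by edge 0.0891 0.03 by far corner row 0.0963 0.0 resid 0.48
t 5.6 pos [0.4226 0.3017 0.2954] xang -101.05 tilt [ 0.006 -0.001 -1.   ] F [17.8 -6.9  1.3] open 0.0179
togo cm [-0.03 -0.51  1.17] turn -0.1
```

Request:
{"op": "step_arm", "data": {"moves": [[[0,0.15,-0.2,0,1],[0,0.3,-0.4,0,1],[0,0.3,-0.4,0,1]]]}}

```text
clock: 5.98
eef_pos: [0.4238, 0.3023, 0.3017]
ee_rot: [0.006, -0.635, 0.772, -0.005]
wrist_force: [35.9, -10.1, 2.7]
opening: 0.0072
grip_force: 66.3
```

```bash
python3 -c "
from h import *
ext('pics/e3.png'); togo([.4278,.301,.2837],-101)"
```

```text
ext by edge 0.0903 0.03 by far corner row 0.0997 0.01 resid 0.77
t 6.03 pos [0.4238 0.3023 0.3017] xang -101.1 tilt [ 0.015  0.    -1.   ] F [36.  -9.7  3.3] open 0.0071
togo cm [ 0.05 -0.39  1.81] turn -0.1
```

Request:
{"op": "step_arm", "data": {"moves": [[[0,0,0,0,0],[0,0,0,0,-0.3],[0,0,-1,0,-0.5],[0,0,-2,0,-0.5],[0,0,-3,0,-1]]]}}

```text
clock: 6.65
eef_pos: [0.4163, 0.3035, 0.3283]
ee_rot: [0.0, -0.636, 0.772, 0.0]
wrist_force: [-0.8, 0.2, -0.7]
opening: 0.0802
grip_force: 0.0
```

```bash
python3 - <<'E'
from h import *
ext('pics/e4.png'); togo([.4278,.301,.2837],-101)
w=cv2.imread("pics/e4.png"); s=vision.read_camera("side")[:,:,::-1]
cv2.imwrite("pics/w5.png",np.hstack([cv2.resize(w,(400,300)),cv2.resize(s[130:280,150:350],(400,300))]))
E
```

```text
ext by edge 0.0864 0.02 by far corner row 0.0959 0.0 resid 0.0
t 6.7 pos [0.4168 0.3038 0.3297] xang -101.03 tilt [ 0.002  0.002 -1.   ] F [1.7 0.4 1.9] open 0.0849
togo cm [ 0.08 -1.12  4.6 ] turn -0.0
```

View pics/w5.png

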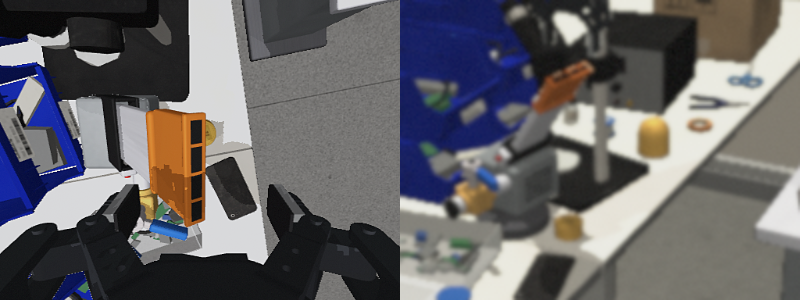

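Released, the nozzle reads 0.0864, inside the 0.086–0.087 resting band, so the catch holds it out. Now the valve handle.

```bash
python3 -c "
from h import *
togo([.493,.441,.142],-28.2)"
```

```text
t 6.75 pos [0.4168 0.3038 0.3289] xang -101.04 tilt [ 0.002  0.002 -1.   ] F [-0.7 -0.3  0.5] open 0.0851
togo cm [-14.88  -4.83  18.73] turn -72.8
```

Request:
{"op": "step_arm", "data": {"moves": [[[-5,-1,0,-10,-1],[-10,-3,0,-20,-1],[-14.9,-4.8,0,-30,-1],[-14.9,-4.8,4,-40,-1],[-14.9,-4.8,8,-50,-1]]]}}

```text
clock: 7.38
eef_pos: [0.4922, 0.441, 0.2453]
ee_rot: [0.0, 0.904, -0.428, -0.0]
wrist_force: [-0.7, 0.5, -0.2]
opening: 0.0855
grip_force: 0.0
```

```bash
python3 -c "
from h import *
togo([.493,.441,.142],-28.2)"
```

```text
t 7.38 pos [0.4922 0.441  0.2453] xang -50.72 tilt [-0.001 -0.    -1.   ] F [-0.7  0.5 -0.2] open 0.0855
togo cm [ 0.05 -0.07 10.33] turn -22.5
```

Request:
{"op": "step_arm", "data": {"moves": [[[0,0,0,-10,-1],[0,0,3,-20,-1],[0,0,7,-22.5,-1],[0,0,10.2,-22.5,-1],[0,0,10.2,-22.5,-1]]]}}

```text
clock: 8.0
eef_pos: [0.491, 0.439, 0.1423]
ee_rot: [0.003, 0.969, -0.247, -0.001]
wrist_force: [0.6, 0.1, 1.1]
opening: 0.0854
grip_force: 0.0
```

```bash
python3 - <<'E'
from h import *
togo([.493,.441,.142],-28.2)
w=vision.read_camera("wrist")[:,:,::-1]; s=vision.read_camera("side")[:,:,::-1]
cv2.imwrite("pics/w6.png",np.hstack([cv2.resize(w,(400,300)),cv2.resize(s[130:280,150:350],(400,300))]))
E
```

```text
t 8.0 pos [0.491  0.439  0.1423] xang -28.58 tilt [-0.003 -0.005 -1.   ] F [0.6 0.1 1.1] open 0.0854
togo cm [ 0.07 -0.27  0.03] turn -0.4
```

View pics/w6.png

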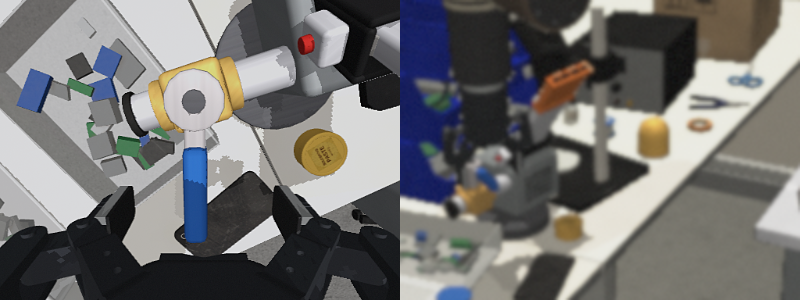

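The bar lies between the pads, with the blue end at (195,240), the hub at (195,98) and the pads at (115,220) and (293,220). I'll close on it.

Request:
{"op": "step_arm", "data": {"moves": [[[0,0,0,0,0.5],[0,0,0,0,1],[0,0,0,0,1],[0,0,0,0,1],[0,0,0,0,1]]]}}

```text
clock: 8.72
eef_pos: [0.4929, 0.4419, 0.146]
ee_rot: [-0.002, 0.969, -0.246, 0.001]
wrist_force: [1.3, 4.7, 0.0]
opening: 0.0127
grip_force: 58.6
```

Request:
{"op": "step_arm", "data": {"moves": [[[0.07,-0.94,0,9,1],[0.29,-1.85,0,18,1],[0.65,-2.72,0,27,1],[1.15,-3.53,0,36,1],[1.15,-3.53,0,36,1]]]}}

```text
clock: 9.35
eef_pos: [0.52, 0.4684, 0.146]
ee_rot: [-0.002, 0.845, -0.535, -0.0]
wrist_force: [-0.9, 8.2, 1.0]
opening: 0.0126
grip_force: 58.1
```

```bash
python3 -c "
from h import *
togo([.5455+.0115,.4135+.0589,.142],-101)"
```

```text
t 9.35 pos [0.52   0.4684 0.146 ] xang -64.65 tilt [ 0.002  0.004 -1.   ] F [-0.9  8.2  1. ] open 0.0126
togo cm [ 1.23 -3.51  0.41] turn 36.3
```

Request:
{"op": "step_arm", "data": {"moves": [[[0.07,-0.94,0,9,1],[0.29,-1.85,0,18,1],[0.65,-2.72,0,27,1],[1.15,-3.53,0,36,1],[1.27,-3.7,0,38,1]]]}}

```text
clock: 9.98
eef_pos: [0.5584, 0.4732, 0.146]
ee_rot: [0.002, -0.625, 0.781, 0.001]
wrist_force: [-5.7, 10.4, 3.6]
opening: 0.0127
grip_force: 59.6
```

Request:
{"op": "step_arm", "data": {"moves": [[[0,0,0,0,1],[0,-0.2,0,1,1],[0,-0.2,0,1,1]]]}}

```text
clock: 10.35
eef_pos: [0.5587, 0.4732, 0.146]
ee_rot: [0.002, -0.62, 0.785, 0.002]
wrist_force: [-7.8, 10.6, 4.3]
opening: 0.013
grip_force: 61.9
```

```bash
python3 -c "
from h import *
togo([.5455+.0115,.4135+.0589,.142],-101)
print(bot.get_state()['torque'])"
```

```text
t 10.35 pos [0.5587 0.4732 0.146 ] xang -103.44 tilt [ 0.     0.005 -1.   ] F [-7.8 10.6  4.3] open 0.013
togo cm [0.12 0.15 0.4 ] turn -2.4
[3.65928061 2.7438055  0.61262184]
```

Request:
{"op": "step_arm", "data": {"moves": [[[0,0,0,0,0],[0,0,0,0,-1],[0,0,0,0,-1],[0,0,-5,0,-1],[0,0,-10,0,-1]]]}}

```text
clock: 10.98
eef_pos: [0.5601, 0.469, 0.2456]
ee_rot: [-0.001, -0.618, 0.786, -0.0]
wrist_force: [0.1, -0.1, 1.1]
opening: 0.0853
grip_force: 0.0
```

Request:
{"op": "step_arm", "data": {"moves": [[[-2,0,-5,0,-1],[-4,0,-8,0,-1],[-4,0,-8,0,-1]]]}}

```text
clock: 11.35
eef_pos: [0.5703, 0.5098, 0.3278]
ee_rot: [0.002, -0.619, 0.786, 0.0]
wrist_force: [1.3, 0.4, -0.1]
opening: 0.0859
grip_force: 0.0
```

```bash
python3 - <<'E'
from h import *
st=bot.get_state(); W=cam("wrist",st); w=vision.read_camera("wrist"); s=vision.read_camera("scene")
cv2.imwrite("pics/w7.png",np.hstack([cv2.resize(w,(400,300)),cv2.resize(s[125:245,160:320],(400,300))])[:,:,::-1])
b=blob(w,(100,140,70),(118,255,255),(0,0,512,384)); print(b[0],b[1])
H=np.array([.5455,.4135]); 
for k in range(4): print(b[2][k], plane(W,b[2][k],.147)[:2])
M=plane(W,b[0],.145)[:2]; d=M-H; print("bar dir from hinge",np.degrees(np.arctan2(d[1],d[0])),np.linalg.norm(d)," want 79, .055")
togo([.5,.4,.3],-101)
E
```

```text
[116.29492787 267.04429967] 10745
[-13.118491 251.86516 ] [0.89619653 0.52488067]
[200.00992 208.27068] [0.64399339 0.53121524]
[225.10907 330.97766] [0.6601827  0.69283206]
[ 11.980667 374.57214 ] [0.94947145 0.69433   ]
bar dir from hinge 37.50634124450881 0.27109014410472904  want 79, .055
t 11.45 pos [0.5693 0.5083 0.3243] xang -103.58 tilt [-0.001 -0.001 -1.   ] F [ 0.3 -0.4 -0.7] open 0.0852
togo cm [12.16  4.19  2.45] turn -2.6
```

View pics/w7.png

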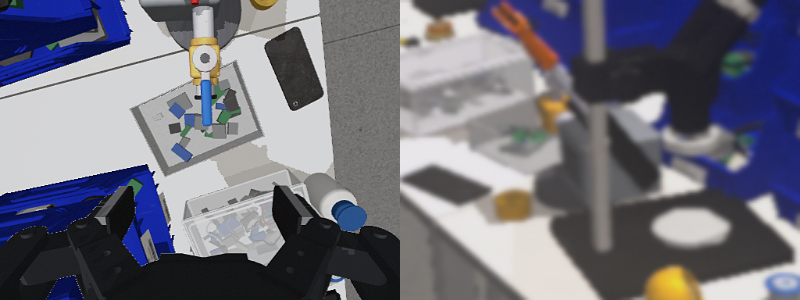

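The handle now lies along the pipe: hub at (204,58), bar from (206,80) to (208,125), nozzle still out. I'll check its angle and hand in.

```bash
python3 - <<'E'
from h import *
st=bot.get_state(); W=cam("wrist",st); w=vision.read_camera("wrist")
b=blob(w,(100,140,70),(118,255,255),(252,98,278,166)); print(b[0],b[1])
M=plane(W,b[0],.147)[:2]; H=np.array([.5455,.4135]); d=M-H
v=cv2.fitLine(b[3],cv2.DIST_L2,0,.01,.01).ravel(); p,q=[plane(W,b[0]+k*v[:2],.147)[:2] for k in(-25,25)]; e=q-p
hub=plane(W,(204*1.28,58*1.28),.15)[:2]
print(np.degrees(np.arctan2(d[1],d[0])),np.linalg.norm(d),"fit",np.degrees(np.arctan2(e[1],e[0])),"hub",hub,np.degrees(np.arctan2(*(M-hub)[::-1])))
E
```

```text
[262.6002656  133.62815405] 753
77.62170511219617 0.05443869057209717 fit 78.62278258143388 hub [0.54561662 0.41232062] 77.99985090339035
```

```bash
python3 -c "
from workcell import bot
print(bot.sign_off())"
```

```text
the job is handed in; nothing more can be done
None
```

The job is handed in at about 11.5 s: the nozzle is out and held by its catch (measured 0.086 m after release), the valve handle was then turned to its fully open stop, both are released, and I saw nothing else on the table disturbed.

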